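# Build a plate capacitor and hold its upper electrode over an air gap

### The job

Build the physics-lesson plate capacitor in the wooden tray: lay the blue disc centred on the round metal lower plate, then the yellow disc centred on the blue one, and let go of them. Then take the upper electrode (the metal disc with the red handle), carry it clear over the pencil case and the tray's rim, and hold it level and centred about 1 cm above the yellow disc as an air gap; it must never touch the stack, the pencil case or the tray. Finish while still holding it there, without putting it down, and leave the lower plate and everything else where they stand.

Things in the scene. Friction and masses are not known exactly. Their poses are not given: they have to be found in the camera images.
- lower_plate: the lower electrode, standing loose inside the tray: a flat round aluminium plate, 66 mm diameter and 6 mm thick, on a black plastic foot (stem 26 mm, base 60 mm diameter). Origin at the centre of the foot's underside, on the tray's floor; z up; the plate's top face is 38 mm above the origin. A small brass terminal hangs under its rim on -x. 500 g.
- blue_disc: plain blue plastic disc, 50 mm diameter, 16 mm thick, lying flat on the desk to the robot's right. Origin at the centre of its underside, z up. About 45 g.
- yellow_disc: plain yellow plastic disc, 50 mm diameter, 16 mm thick, lying flat on the desk to the robot's right. Origin at the centre of its underside, z up. About 45 g.
- electrode: the upper electrode, standing on the desk to the robot's right, handle up: an aluminium disc, 60 mm diameter and 6 mm thick, with a brass boss and an upright flat red handle in the middle, 36 mm along its x, 14 mm thick along its y, from 12 to 66 mm above the underside. Origin at the centre of the disc's underside, z up. 120 g. Electrode and discs swap places; at least 100 mm between centres.
- tray: open wooden tray fixed to the desk at the robot's left, 280 mm along its x, 260 mm along its y, walls 12 mm thick, rim 45 mm above the desk, floor 12 mm thick. Origin at the centre of its underside, z up.
- pencil_case: navy and blue checked pencil case, a bystander and obstacle lying between the loose parts and the tray: 200 mm along its x, 75 mm along its y, 59 mm high. Origin at the centre of its underside.
- measuring_cylinder: clear plastic measuring cylinder with yellow contents, a bystander on the desk at the left outside the tray: 150 mm high, 34 mm diameter on a 64 mm foot. Origin at the centre of its underside.
- calculator: black pocket calculator, a bystander on the desk at the right, farther out: 125 x 70 x 14 mm. Origin at the centre of its underside.
- float: small yellow cylinder with an orange band, a bystander in the tray's near left corner: 30 mm diameter, 28 mm high. Origin at the centre of its underside.
Mind the look-alikes: they are no part of the job. Of the things that look like the blue_disc, take the one that is farthest to the robot's right at the start.

How it is judged:
On the way, in this order (a step that is already met when the one before it is completed fails the run):
1. the blue disc lies flat and released, centred on the lower plate (horizontal distance between blue_disc and lower_plate below 0.008 m and z of blue_disc in the frame of lower_plate between 0.035 and 0.041 m and angle between blue_disc's own z axis and vertical below 0.06 rad and contact force between blue_disc and the fingers below 0.1 N and linear speed of blue_disc below 0.02 m/s), for 0.2 s.
2. the yellow disc lies flat and released, centred on the blue disc (all of step 1 and horizontal distance between yellow_disc and lower_plate below 0.008 m and z of yellow_disc in the frame of blue_disc between 0.013 and 0.019 m and angle between yellow_disc's own z axis and vertical below 0.06 rad and contact force between yellow_disc and the fingers below 0.1 N and linear speed of yellow_disc below 0.02 m/s), for 0.2 s.
At the end, for the whole second after the job is handed in: Blue then yellow disc lie flat, released, on the lower plate, within 8 mm of its centre; the gripper holds the electrode still, level within 0.08 rad, 4 to 16 mm above the yellow disc, within 8 mm of its centre (10 mm of the plate's), touching only the fingers (all of step 2 and horizontal distance between electrode and yellow_disc below 0.008 m and horizontal distance between electrode and lower_plate below 0.01 m and z of electrode in the frame of yellow_disc between 0.02 and 0.032 m and angle between electrode's own z axis and vertical below 0.08 rad and linear speed of electrode below 0.02 m/s and angular speed of electrode below 0.2 rad/s and contact force between electrode and the fingers above 1 N and contact force between electrode and blue_disc below 0.1 N and contact force between electrode and yellow_disc below 0.1 N and contact force between electrode and lower_plate below 0.1 N and contact force between electrode and tray below 0.1 N and contact force between electrode and pencil_case below 0.1 N and contact force between electrode and float below 0.1 N and contact force between electrode and measuring_cylinder below 0.1 N and contact force between electrode and calculator below 0.1 N); the arm keeps its last pose, push and grip.
It fails at once if the electrode touches the lower plate or a disc (contact force between electrode and lower_plate above 0.3 N or contact force between electrode and blue_disc above 0.3 N or contact force between electrode and yellow_disc above 0.3 N).
It fails at once if the electrode touches the pencil case or the tray (contact force between electrode and pencil_case above 0.3 N or contact force between electrode and tray above 0.3 N).
It fails at once if the lower plate is pushed more than 15 mm (distance of lower_plate from where it was at the start of the episode above 0.015 m).
It fails at once if the pencil case, calculator, yellow float or measuring cylinder is moved more than 15 mm, or the measuring cylinder tipped (distance of any of pencil_case, calculator, float, measuring_cylinder from where it was at the start of the episode above 0.015 m or angle between measuring_cylinder's own z axis and vertical above 0.3 rad).
It also fails if it takes over 69 s, if anything falls off the work surface, if the arm or the gripper's body presses on something with over 40 N, if the wrist force passes 120 N, or if a joint passes its speed limit or range.

### The arm

A 6-joint arm with a two-finger parallel gripper is mounted at the origin on the work surface. World frame = base frame: x ahead of the robot, y to its left, z up, the work surface at z = 0. Lengths are in m, angles in rad, forces in N, time in s.
With the tool pointing down it reaches from about 0.35 to 0.8 m from the base axis. Payload 7.3 kg.
Tool frame: the origin (TCP) lies at the very end of the fingers, on their centre line; the grasp point (between the pads) lies behind it (grip_depth is the z of the grasp point in the tool frame, in m); z points along the fingers, y is the line along which they close (so a half turn about z gives the same grasp; the last joint's range is limited). The gripper opens to 85 mm and grips with 20 to 120 N. Pads are 22 mm wide; open, the fingers measure 114 mm over their backs; the gripper's body (76 mm by 85 mm) begins 54 mm behind the grasp point. The pads swing forward as they close: fully open they stand 13 mm farther back than shut.
Start: joints at [1.008, 0.342, 1.524, -0, 1.275, -0.146], TCP at [0.213, 0.48, 0.231] pointing down, gripper open.
Joint ranges: [-2.53, 2.53], [-0.77, 2.02], [0.04, 2.7], [-1, 4.14], [0.28, 2.66], [-3.11, 3.11]. Speed limits (rad/s): [2.57, 2.57, 3.14, 3.14, 3.14, 3.14].

### API

Orientations are given as a unit quaternion [w, x, y, z].
In Python, from bench import * gives the robot as it stands.
- The arm moves only by the tool step_arm, never from a script. Its argument "motion" is a list of rows, each an object of numbers: "tx", "ty", "tz": the shift along the tool's x, y, z in m; "twist": the turn about the tool's z in degrees. In form: [{"tx": .., "ty": .., "tz": .., "twist": ..}, ...]. A call has 1 to 12 rows; each row shifts and turns the commanded pose from where the row before left it, along the tool's axes as they then stand; what a row does not reach is not made up. A row lasts 1/8 s, in which the tool goes at most 62.5 mm and 10.7 degrees, less where a joint would pass 70% of its speed; a pose out of reach is approached as far as the arm can. A call is refused whole if a number of a shift passes 0.0625 or a number of a turn 10.7, either way. A call with a gripper value outside its range is refused whole. "gripper" is the closure, from 0 (fully open) to 1 (shut), set as the call begins (left out, the last holds). The fingers move at their own pace and stop on an object; the grip force is fixed at half the most. Time passes only in rows, so rows that do not move let the fingers close. It gives the time, the measured TCP pose, the force, the opening and the grip force at its end, in the units of the state.
- state(): the state, without advancing time (a new reading comes with each control period).
- snapshot(name): name is "scene" or "top" or "wrist"; returns the picture (384x512x3 uint8, red, green, blue); there is no depth.
- get_calibration(name): a dict with "camera_matrix" (3x3 intrinsics, pixels), "k1" (the pictures are not rectified: a ray, as slopes to the right and down, at radius r is drawn at 1 + k1 r^2 times it, then the intrinsics apply), "R" (3x3) and "t" (3): a world point X has camera coordinates R X + t. Camera axes: x right, y down, z forward; pixel columns grow to the right and rows downward; lengths in m; the calibration is good to about 2 mm. A picture is of the moment at which its call begins: read the wrist's pose just before it. get_calibration takes no time and is no camera call; for the wrist camera it gives the pose at the moment of the call.
- finish_job(): hands the job in; it is judged then, once.
The state is a dict: "time_s": time; "joint_positions": joint angles; "joint_velocities": joint speeds; "effort": joint torques, N m; "eef_pos": TCP position; "tool_rot": TCP orientation; "force": force on the tool from outside, world axes, zero at the start; "torque": the same for the moment, N m; "opening": opening from 0.0 (shut) to 1.0 (fully open); "grasp_force": force on a finger pad.
Only numpy, scipy, OpenCV 4.12 (cv2) and the standard library are available. Lean on these libraries where they do the work, as an engineer would, in place of code of your own. Each camera call takes 0.05 s, during which the arm holds its last target. There are 200 camera calls.

## Working session

There is one attempt and no reset: what is moved stays moved. The work goes in short steps, Python scripts to look and compute and a tool call to move; the robot and the scene stay as the last step left them, time stands still between calls to the robot, and variables do not carry over. Pictures are saved under pics/ and viewed, at most 10 in all, crops included, and the job is handed in when it is done.

Besides the shell and the picture viewer there is one more tool, called after "Emit:" as a command line: name --argument value ..., lists and objects as JSON in quotes. step_arm: Moves the arm, as the interface text tells. Its arguments: {"type":"object","properties":{"motion":{"type":"array"},"gripper":{"type":"number"}},"required":["motion"]}

```bash
ls; mkdir -p pics
python3 - <<'E'
from bench import *
import cv2,numpy as np
s=state();print(s)
for n in("scene","top"):
    im=snapshot(n);cv2.imwrite(f"pics/{n}0.png",im[:,:,::-1]);c=get_calibration(n);print(n,c)
E
```

```text
pics
{'time_s': 0.0, 'joint_positions': array([ 1.00803479e+00,  3.42732175e-01,  1.52500081e+00,  1.58249706e-05,
        1.27538766e+00, -1.45994036e-01]), 'joint_velocities': array([ 0.00276025, -0.00083779,  0.00050875,  0.00059462, -0.00069718,
       -0.00023483]), 'effort': array([-6.32966730e-04, -4.33668351e+01, -2.46017879e+01, -2.15663667e-04,
        7.60123017e-03,  1.74321946e-05]), 'eef_pos': array([0.21228625, 0.47974096, 0.2306267 ]), 'tool_rot': array([-2.72210666e-04,  2.06881086e-01,  9.78365797e-01, -7.13900015e-04]), 'force': array([ 0.34375794, -0.1492307 ,  0.29916201]), 'torque': array([ 0.02185424,  0.01186608, -0.00416338]), 'grasp_force': 0.0, 'opening': 1.002533879431118}
scene {'camera_matrix': array([[421.48798003,   0.        , 251.80674019],
       [  0.        , 421.48798003, 192.75917988],
       [  0.        ,   0.        ,   1.        ]]), 'k1': 0.02553429482530172, 'R': array([[-0.32615784,  0.945298  ,  0.00572337],
       [ 0.81074414,  0.2828357 , -0.51254063],
       [-0.48612241, -0.16252896, -0.8586439 ]]), 't': array([ 0.16547595, -0.45393832,  1.6214529 ])}
top {'camera_matrix': array([[353.92682204,   0.        , 253.27279566],
       [  0.        , 353.92682204, 193.14094033],
       [  0.        ,   0.        ,   1.        ]]), 'k1': -0.07806920533045877, 'R': array([[ 1.72437787e-03, -9.99937868e-01, -1.10130242e-02],
       [-9.96010408e-01, -7.34806502e-04, -8.92341138e-02],
       [ 8.92204770e-02,  1.11229601e-02, -9.95949791e-01]]), 't': array([0.03248422, 0.57109341, 0.91425025])}
```

View pics/top0.png

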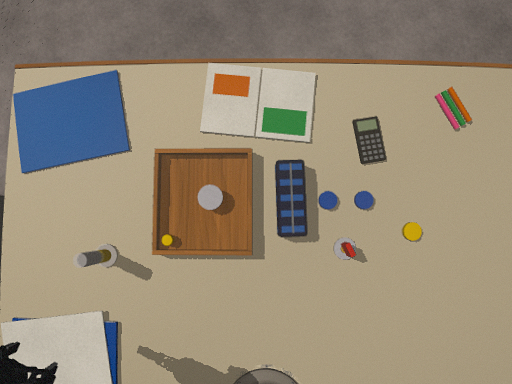

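View pics/scene0.png

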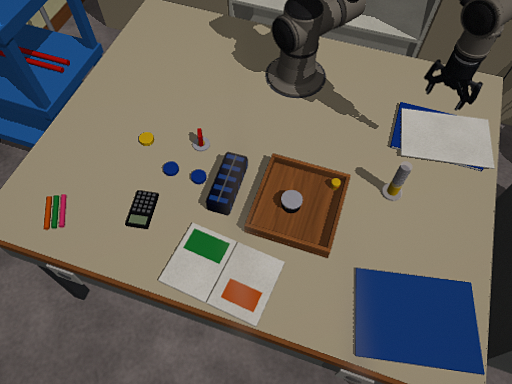

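In the top view there are two blue candidates, at about (328,200) and (364,200). World −y (robot's right) is toward larger columns, so the one at (364,200) fits "farthest to the right". The other parts are yellow at (413,231), the electrode at (345,249), the plate at (210,197), the pencil case at (291,198) and the float at (167,240).

```bash
cat > h.py <<'E'
from bench import *
import cv2,numpy as np
def ray(c,uv):
    K=c["camera_matrix"];k=c["k1"]
    d=cv2.undistortPoints(np.float64(uv).reshape(-1,1,2),K,np.array([k,0,0,0.])).reshape(-1,2)
    d=np.c_[d,np.ones(len(d))]@c["R"]
    return -c["R"].T@c["t"],d
def onz(c,uv,z):
    o,d=ray(c,uv);return o+d*((z-o[2])/d[:,2])[:,None]
def proj(c,X):
    p=np.atleast_2d(X)@c["R"].T+c["t"];x=p[:,:2]/p[:,2:];x=x*(1+c["k1"]*(x**2).sum(1))[:,None]
    return x@c["camera_matrix"][:2,:2].T+c["camera_matrix"][:2,2]
def mask(im,kind):
    h=cv2.cvtColor(im,cv2.COLOR_RGB2HSV);H,S,V=h[...,0].astype(int),h[...,1],h[...,2]
    m={"blue":(H>100)&(H<130)&(S>150)&(V>60),"yellow":(H>20)&(H<32)&(S>190)&(V>90),"grey":(S<50)&(V>110),
       "red":((H<8)|(H>172))&(S>150)&(V>60)}[kind]
    return m.astype(np.uint8)
def blobs(m,amin=60,amax=10**6):
    cs,_=cv2.findContours(m,cv2.RETR_EXTERNAL,cv2.CHAIN_APPROX_NONE)
    return [c for c in cs if amin<cv2.contourArea(c)<amax]
def circ(c,cnt,z):
    """contour on plane z: enclosing circle (x,y,r) and area-based radius"""
    p=onz(c,cnt.reshape(-1,2),z)[:,:2].astype(np.float32)
    m=cv2.moments(p.reshape(-1,1,2));(x,y),r=cv2.minEnclosingCircle(p)
    return np.round([m["m10"]/m["m00"],m["m01"]/m["m00"],np.sqrt(abs(m["m00"])/np.pi),x,y,r],4)
E
python3 - <<'E'
from h import *
for n in("top","scene"):
    im=cv2.imread(f"pics/{n}0.png")[:,:,::-1].copy();c=get_calibration(n);print(n)
    for k,z in(("blue",.016),("yellow",.016),("grey",.05),("grey",.006),("red",.066)):
        for b in blobs(mask(im,k),30,1200):
            print(k,z,cv2.boundingRect(b),circ(c,b,z))
im=cv2.imread("pics/top0.png")[150:275,265:435];cv2.imwrite("pics/crop.png",cv2.resize(im,None,fx=4.5,fy=4.5,interpolation=cv2.INTER_CUBIC))
E
```

```text
top
blue 0.016 (105, 322, 12, 62) [0.1609 0.4104 0.0313 0.1449 0.405  0.0817]
blue 0.016 (293, 195, 10, 6) [ 0.5619 -0.0842  0.0084  0.5618 -0.0853  0.0133]
blue 0.016 (319, 192, 18, 17) [ 0.554  -0.1658  0.0221  0.5547 -0.166   0.0238]
blue 0.016 (356, 191, 17, 17) [ 0.5562 -0.26    0.0186  0.5554 -0.2637  0.0229]
yellow 0.016 (161, 234, 12, 12) [0.4467 0.2644 0.0145 0.4467 0.2646 0.0157]
yellow 0.016 (403, 222, 19, 19) [ 0.47   -0.3934  0.0239  0.4706 -0.3932  0.026 ]
grey 0.05 (251, 370, 41, 14) [ 0.1043 -0.0113  0.0254  0.1016 -0.0126  0.0525]
grey 0.05 (73, 253, 14, 15) [0.3931 0.4876 0.0183 0.3932 0.488  0.0195]
grey 0.05 (95, 244, 22, 23) [0.4083 0.4093 0.0199 0.4065 0.4184 0.0312]
grey 0.05 (334, 237, 22, 23) [ 0.4295 -0.1941  0.0201  0.4279 -0.2011  0.0291]
grey 0.05 (198, 185, 25, 25) [0.5591 0.1454 0.0314 0.5591 0.1454 0.0327]
grey 0.006 (251, 370, 41, 14) [ 0.0858 -0.0129  0.0266  0.083  -0.0144  0.055 ]
grey 0.006 (73, 253, 14, 15) [0.3886 0.51   0.0192 0.3887 0.5104 0.0204]
grey 0.006 (95, 244, 22, 23) [0.4045 0.428  0.0208 0.4026 0.4375 0.0327]
grey 0.006 (334, 237, 22
[... 1431 characters left out ...]
  0.0421]
grey 0.006 (281, 190, 22, 19) [0.5366 0.1426 0.0323 0.5367 0.143  0.0344]
grey 0.006 (383, 183, 20, 18) [0.4133 0.4381 0.02   0.4065 0.4378 0.0342]
grey 0.006 (400, 161, 13, 11) [0.2894 0.4658 0.0181 0.2925 0.4656 0.0216]
grey 0.006 (192, 136, 19, 16) [ 0.4316 -0.2019  0.0206  0.4291 -0.2107  0.0326]
grey 0.006 (345, 14, 72, 26) [-0.3759  0.2365  0.0664 -0.3452  0.2626  0.1459]
grey 0.006 (236, 0, 51, 11) [-0.3674 -0.226   0.0477 -0.3744 -0.2619  0.1089]
red 0.066 (197, 128, 6, 18) [ 0.4446 -0.2027  0.015   0.4443 -0.2017  0.0363]
red 0.066 (25, 58, 39, 14) [ 0.3267 -0.8615  0.0289  0.327  -0.8629  0.0827]
red 0.066 (19, 47, 51, 18) [ 0.2871 -0.8858  0.0335  0.2841 -0.8909  0.109 ]
```

View pics/crop.png

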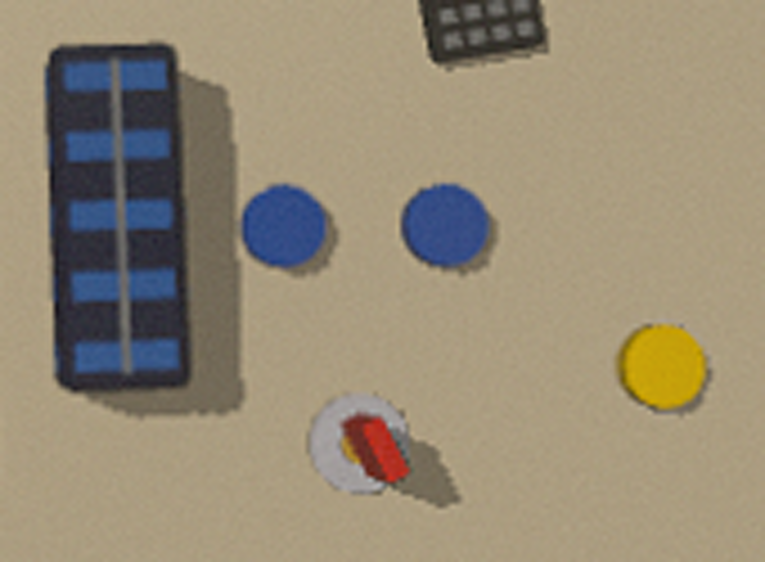

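The crop confirms two identical blue discs. The target is the right one, at crop (445,226), which is top view (364,200) and about (0.557, −0.261). The electrode handle's top runs from crop (365,420) to (405,480). First I'll turn the tool so its axes line up with the world.

Run:
```python
import bench;print([(k,v) for k,v in vars(bench).items() if not k.startswith('_') and isinstance(v,(int,float,dict,list,tuple))], [k for k in dir(bench) if 'grip' in k.lower()])
c=bench.get_calibration("wrist");print(c, -c["R"].T@c["t"])
```

```text
[('grip_depth', -0.0187)] ['grip_depth']
{'camera_matrix': array([[336.2112504 ,   0.        , 253.64542777],
       [  0.        , 336.2112504 , 195.0631658 ],
       [  0.        ,   0.        ,   1.        ]]), 'k1': 0.029392417613006927, 'R': array([[ 0.40438519,  0.91458726, -0.00166154],
       [ 0.87803285, -0.38771287,  0.28060122],
       [ 0.2559901 , -0.11492986, -0.959823  ]]), 't': array([-0.52475002, -0.03559161,  0.37901575])} [0.14642746 0.50969059 0.37290319]
```

Emit:
step_arm --motion '[{"twist":9.4},{"twist":9.4},{"twist":9.4},{"twist":9.4},{"twist":9.4},{"twist":9.4},{"twist":9.7}]'

```text
schema error: expected keys tx, ty, tz, twist
```

Emit:
step_arm --motion '[{"tx":0,"ty":0,"tz":0,"twist":9.4},{"tx":0,"ty":0,"tz":0,"twist":9.4},{"tx":0,"ty":0,"tz":0,"twist":9.4},{"tx":0,"ty":0,"tz":0,"twist":9.4},{"tx":0,"ty":0,"tz":0,"twist":9.4},{"tx":0,"ty":0,"tz":0,"twist":9.4},{"tx":0,"ty":0,"tz":0,"twist":9.7}]' --gripper 0

```text
time_s: 0.98
eef_pos: [0.2124, 0.4799, 0.2309]
tool_rot: [0.0, 0.709, 0.705, -0.0]
force: [0.3, 0.4, 2.0]
opening: 0.996
grasp_force: 0.0
```

Emit:
step_arm --motion '[{"tx":-0.04,"ty":0.04,"tz":0,"twist":0},{"tx":-0.045,"ty":0.04,"tz":0,"twist":0},{"tx":-0.05,"ty":0.035,"tz":0,"twist":0},{"tx":-0.05,"ty":0.035,"tz":0,"twist":0},{"tx":-0.05,"ty":0.035,"tz":0,"twist":0},{"tx":-0.05,"ty":0.035,"tz":0,"twist":0},{"tx":-0.05,"ty":0.03,"tz":0,"twist":0},{"tx":-0.05,"ty":0.03,"tz":0,"twist":0},{"tx":-0.05,"ty":0.03,"tz":0,"twist":0},{"tx":-0.05,"ty":0.02,"tz":0,"twist":0},{"tx":-0.05,"ty":0,"tz":0,"twist":0},{"tx":-0.05,"ty":0,"tz":0,"twist":0}]'

```text
time_s: 2.48
eef_pos: [0.5425, -0.1064, 0.2307]
tool_rot: [-0.001, 0.707, 0.707, -0.0]
force: [0.7, -0.7, 0.1]
opening: 1.002
grasp_force: 0.0
```

Emit:
step_arm --motion '[{"tx":-0.05,"ty":0,"tz":0,"twist":0},{"tx":-0.05,"ty":0,"tz":0,"twist":0},{"tx":-0.04,"ty":0,"tz":0,"twist":0},{"tx":-0.02,"ty":0,"tz":0,"twist":0},{"tx":0,"ty":0,"tz":0,"twist":0},{"tx":0,"ty":0,"tz":0,"twist":0}]'

```text
time_s: 3.22
eef_pos: [0.5429, -0.2633, 0.2312]
tool_rot: [-0.0, 0.707, 0.708, 0.0]
force: [-0.6, 0.3, -0.5]
opening: 1.002
grasp_force: 0.0
```

```bash
cat > w.py <<'E'
from h import *
import sys
def look(name,items):
    c=get_calibration("wrist");im=snapshot("wrist");cv2.imwrite(f"pics/{name}.png",im[:,:,::-1])
    for k,z in items:
        for b in blobs(mask(im,k),300,40000):
            print(k,z,cv2.boundingRect(b),circ(c,b,z))
    s=state();print(s["eef_pos"],s["tool_rot"],s["opening"],s["time_s"])
    return im,c
E
python3 - <<'E'
from w import *
im,c=look("w1",[("blue",.016),("yellow",.016),("grey",.006),("red",.066)])
E
```

```text
blue 0.016 (243, 145, 45, 45) [ 0.5544 -0.2648  0.0236  0.5546 -0.2647  0.0246]
blue 0.016 (242, 46, 48, 52) [ 0.5538 -0.1676  0.0234  0.5537 -0.1676  0.0242]
yellow 0.016 (173, 253, 41, 42) [ 0.4708 -0.3927  0.0252  0.4715 -0.3928  0.0275]
grey 0.006 (114, 88, 59, 58) [ 0.4314 -0.2057  0.0208  0.4247 -0.2128  0.0307]
grey 0.006 (433, 0, 79, 28) [ 0.7526 -0.1158  0.019   0.7548 -0.1154  0.0394]
red 0.066 (103, 106, 54, 30) [ 0.4305 -0.2111  0.0138  0.4314 -0.2116  0.0247]
[ 0.54299991 -0.26316934  0.23136214] [-2.44802476e-04  7.06422853e-01  7.07789970e-01  2.27890285e-04] 1.0010204230305335 3.275
```

View pics/w1.png

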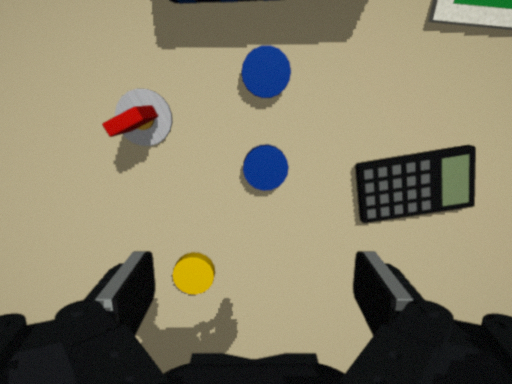

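The wrist view shows the target blue disc at (265,167), the look-alike at (266,72), yellow at (193,273) and the electrode at (145,117). The measurements agree with the top view within 2 mm. Going down on blue at (0.555, −0.264).

Emit:
step_arm --motion '[{"tx":-0.001,"ty":0.0125,"tz":0.03,"twist":0},{"tx":0,"ty":0,"tz":0.05,"twist":0},{"tx":0,"ty":0,"tz":0.05,"twist":0},{"tx":0,"ty":0,"tz":0.04,"twist":0},{"tx":0,"ty":0,"tz":0.03,"twist":0},{"tx":0,"ty":0,"tz":0.02,"twist":0},{"tx":0,"ty":0,"tz":0.008,"twist":0},{"tx":0,"ty":0,"tz":0,"twist":0},{"tx":0,"ty":0,"tz":0,"twist":0}]'

```text
time_s: 4.4
eef_pos: [0.556, -0.2659, 0.0044]
tool_rot: [0.001, 0.707, 0.707, 0.0]
force: [-0.4, 0.4, -0.4]
opening: 1.003
grasp_force: 0.0
```

Emit:
step_arm --motion '[{"tx":0,"ty":0,"tz":0,"twist":0},{"tx":0,"ty":0,"tz":0,"twist":0},{"tx":0,"ty":0,"tz":0,"twist":0},{"tx":0,"ty":0,"tz":0,"twist":0},{"tx":0,"ty":0,"tz":0,"twist":0},{"tx":0,"ty":0,"tz":0,"twist":0},{"tx":0,"ty":0,"tz":0,"twist":0},{"tx":0,"ty":0,"tz":0,"twist":0}]' --gripper 1

```text
time_s: 5.4
eef_pos: [0.5558, -0.2661, 0.0045]
tool_rot: [0.001, 0.707, 0.707, 0.0]
force: [-0.9, 0.5, 6.0]
opening: 0.552
grasp_force: 61.1
```

Emit:
step_arm --motion '[{"tx":0,"ty":0,"tz":-0.02,"twist":0},{"tx":0,"ty":0,"tz":-0.05,"twist":0},{"tx":0,"ty":0,"tz":-0.05,"twist":0},{"tx":0,"ty":0,"tz":-0.05,"twist":0},{"tx":0.03,"ty":0,"tz":-0.025,"twist":0},{"tx":0.05,"ty":0,"tz":0,"twist":0},{"tx":0.05,"ty":0,"tz":0,"twist":0},{"tx":0.05,"ty":0,"tz":0,"twist":0},{"tx":0.05,"ty":0,"tz":0,"twist":0},{"tx":0.03,"ty":0,"tz":0,"twist":0},{"tx":0,"ty":0,"tz":0,"twist":0},{"tx":0,"ty":0,"tz":0,"twist":0}]'

```text
time_s: 6.9
eef_pos: [0.5552, -0.0064, 0.1984]
tool_rot: [0.0, 0.707, 0.707, -0.0]
force: [-0.3, -0.7, -0.3]
opening: 0.551
grasp_force: 61.8
```

Run:
```python
from w import *
z=state()["eef_pos"][2]
im,c=look("w2",[("blue",z+.0115),("grey",.05)])
```

```text
blue 0.2098627949465408 (156, 217, 23, 29) [0.5185 0.0118 0.0056 0.5184 0.0117 0.0072]
blue 0.2098627949465408 (335, 212, 21, 29) [0.5924 0.0143 0.0056 0.5927 0.0144 0.0073]
blue 0.2098627949465408 (198, 192, 113, 139) [ 0.5547 -0.0033  0.0267  0.5546 -0.0039  0.033 ]
grey 0.05 (313, 241, 42, 48) [ 0.626  -0.084   0.0132  0.6293 -0.0852  0.0286]
grey 0.05 (159, 241, 36, 50) [ 0.4833 -0.0872  0.0135  0.4867 -0.0894  0.028 ]
grey 0.05 (399, 135, 113, 151) [ 0.7427 -0.0478  0.0394  0.7525 -0.0375  0.0864]
grey 0.05 (435, 0, 77, 140) [0.7369 0.0778 0.0389 0.7448 0.0824 0.0588]
grey 0.05 (219, 0, 82, 34) [0.5585 0.1263 0.0182 0.5588 0.1358 0.031 ]
[ 0.55523409 -0.00674362  0.19832304] [ 1.44158751e-04  7.07272094e-01  7.06941412e-01 -6.94381955e-05] 0.5550303569040858 6.95
```

View pics/w2.png

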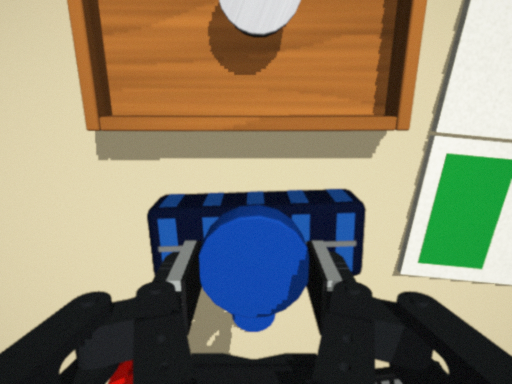

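The blue disc is held flat at (253,262), the pencil case is below it and the plate is at the top edge (260,10). Moving on so the whole plate is in view.

Emit:
step_arm --motion '[{"tx":0.03,"ty":0,"tz":0,"twist":0},{"tx":0.03,"ty":0,"tz":0,"twist":0},{"tx":0.02,"ty":0,"tz":0,"twist":0},{"tx":0,"ty":0,"tz":0,"twist":0},{"tx":0,"ty":0,"tz":0,"twist":0}]'

```text
time_s: 7.58
eef_pos: [0.5553, 0.0733, 0.1983]
tool_rot: [0.0, 0.707, 0.707, -0.0]
force: [0.2, 0.7, -0.2]
opening: 0.558
grasp_force: 61.8
```

Run:
```python
from w import *
z=state()["eef_pos"][2]
im,c=look("w3",[("grey",.05)])
m=mask(im,"blue");m[:, :190]=0;m[:,320:]=0
for r in range(195,330,6):
    x=np.flatnonzero(m[r]); 
    if len(x): print(r,x[0],x[-1],onz(c,[[(x[0]+x[-1])/2,r]],z+.0115)[0].round(4),end=' ')
```

```text
grey 0.05 (312, 240, 29, 49) [ 0.624  -0.0066  0.0121  0.6195 -0.0088  0.0268]
grey 0.05 (167, 240, 29, 51) [ 0.4844 -0.009   0.0128  0.4891 -0.0099  0.0286]
grey 0.05 (220, 54, 79, 83) [0.5585 0.1456 0.0322 0.5587 0.1456 0.0329]
grey 0.05 (403, 52, 109, 296) [0.7524 0.0535 0.0639 0.768  0.0392 0.1466]
[0.55526739 0.07317714 0.19825934] [ 9.54556701e-05  7.07310880e-01  7.06902606e-01 -1.24726258e-04] 0.5537624313126849 7.625
207 242 264 [0.5543 0.1022 0.2098] 213 227 280 [0.5545 0.0996 0.2098] 219 219 290 [0.5549 0.097  0.2098] 225 213 295 [0.5547 0.0943 0.2098] 231 209 298 [0.5545 0.0916 0.2098] 237 206 301 [0.5545 0.0889 0.2098] 243 203 304 [0.5545 0.0862 0.2098] 249 200 307 [0.5545 0.0834 0.2098] 255 198 308 [0.5543 0.0806 0.2098] 261 199 308 [0.5545 0.0778 0.2098] 267 199 308 [0.5545 0.0749 0.2098] 273 199 308 [0.5545 0.072  0.2098] 279 200 307 [0.5545 0.0691 0.2098] 285 201 306 [0.5545 0.0662 0.2098] 291 204 303 [0.5545 0.0632 0.2098] 297 206 306 [0.5556 0.0602 0.2098] 303 206 306 [0.5557 0.0571 0.2098] 309 207 306 [0.5559 0.0541 0.2098] 315 207 306 [0.5559 0.051  0.2098] 327 208 306 [0.5561 0.0447 0.2098]
```

The plate measures (0.5587, 0.1456) with r 0.033, as specified. The disc sits +2 mm in y from the TCP. Placing it.

Emit:
step_arm --motion '[{"tx":0.03,"ty":0.004,"tz":0,"twist":0},{"tx":0.03,"ty":0,"tz":0,"twist":0},{"tx":0.0105,"ty":0,"tz":0.02,"twist":0},{"tx":0,"ty":0,"tz":0.04,"twist":0},{"tx":0,"ty":0,"tz":0.04,"twist":0},{"tx":0,"ty":0,"tz":0.02,"twist":0},{"tx":0,"ty":0,"tz":0.015,"twist":0},{"tx":0,"ty":0,"tz":0,"twist":0},{"tx":0,"ty":0,"tz":0,"twist":0}]'

```text
time_s: 8.75
eef_pos: [0.5599, 0.1446, 0.0643]
tool_rot: [0.001, 0.707, 0.707, 0.001]
force: [-0.5, 0.8, 0.1]
opening: 0.555
grasp_force: 61.8
```

Emit:
step_arm --motion '[{"tx":-0.0007,"ty":-0.0007,"tz":0.004,"twist":0},{"tx":0,"ty":0,"tz":0.003,"twist":0},{"tx":0,"ty":0,"tz":0.002,"twist":0},{"tx":0,"ty":0,"tz":0,"twist":0},{"tx":0,"ty":0,"tz":0,"twist":0}]'

```text
time_s: 9.38
eef_pos: [0.5585, 0.1441, 0.0545]
tool_rot: [0.0, 0.707, 0.707, 0.0]
force: [-1.1, -0.4, 3.2]
opening: 0.55
grasp_force: 61.8
```

Contact of about 3 N, so it's seated. Releasing it and rising.

Emit:
step_arm --motion '[{"tx":0,"ty":0,"tz":0,"twist":0},{"tx":0,"ty":0,"tz":0,"twist":0},{"tx":0,"ty":0,"tz":0,"twist":0},{"tx":0,"ty":0,"tz":0,"twist":0},{"tx":0,"ty":0,"tz":-0.02,"twist":0},{"tx":0,"ty":0,"tz":-0.04,"twist":0},{"tx":0,"ty":0,"tz":-0.05,"twist":0},{"tx":-0.03,"ty":0,"tz":-0.04,"twist":0},{"tx":-0.04,"ty":0,"tz":0,"twist":0},{"tx":0,"ty":0,"tz":0,"twist":0},{"tx":0,"ty":0,"tz":0,"twist":0}]' --gripper 0

```text
time_s: 10.75
eef_pos: [0.5582, 0.0742, 0.204]
tool_rot: [-0.0, 0.707, 0.707, -0.0]
force: [-0.3, -0.1, -0.1]
opening: 1.003
grasp_force: 0.0
```

Run:
```python
from w import *
im,c=look("w4",[("blue",.066),("grey",.05)])
```

```text
blue 0.066 (234, 345, 35, 15) [ 0.5555 -0.099   0.0114  0.5548 -0.1024  0.0172]
blue 0.066 (165, 324, 19, 22) [ 0.4798 -0.0776  0.0107  0.48   -0.0779  0.0141]
blue 0.066 (205, 323, 18, 22) [ 0.5186 -0.0768  0.0106  0.5182 -0.0767  0.0141]
blue 0.066 (246, 321, 18, 23) [ 0.5581 -0.0752  0.011   0.5579 -0.0756  0.0145]
blue 0.066 (285, 320, 18, 23) [ 0.5965 -0.0744  0.0115  0.5969 -0.0743  0.0148]
blue 0.066 (325, 319, 19, 23) [ 0.6356 -0.073   0.0114  0.6353 -0.0731  0.0146]
blue 0.066 (161, 294, 21, 24) [ 0.4788 -0.0457  0.0116  0.4787 -0.0456  0.015 ]
blue 0.066 (203, 292, 20, 25) [ 0.5178 -0.0444  0.0117  0.5179 -0.0444  0.015 ]
blue 0.066 (244, 291, 19, 25) [ 0.5571 -0.0435  0.0114  0.5568 -0.0431  0.0153]
blue 0.066 (284, 290, 20, 25) [ 0.5955 -0.0418  0.0117  0.5956 -0.0418  0.0151]
blue 0.066 (325, 289, 20, 25) [ 0.6344 -0.0405  0.0117  0.6342 -0.0406  0.0151]
blue 0.066 (224, 67, 60, 64) [0.5575 0.1442 0.0237 0.5576 0.1442 0.0243]
grey 0.05 (363, 251, 50, 58) [ 0.6904 -0.0259  0.0147  0.6861 -0.0253  0.0376]
grey 0.05 (96, 251, 49, 60) [ 0.423  -0.0284  0.0153  0.4311 -0.0288  0.0388]
grey 0.05 (217, 56, 77, 81) [0.5586 0.1457 0.0321 0.5587 0.1456 0.0328]
grey 0.05 (402, 54, 110, 271) [0.7546 0.0634 0.0652 0.7585 0.0518 0.1313]
[0.55826165 0.07460976 0.20393146] [-4.08504746e-04  7.06907370e-01  7.07306012e-01 -9.38040942e-05] 0.9985437384396325 10.8
```

View pics/w4.png

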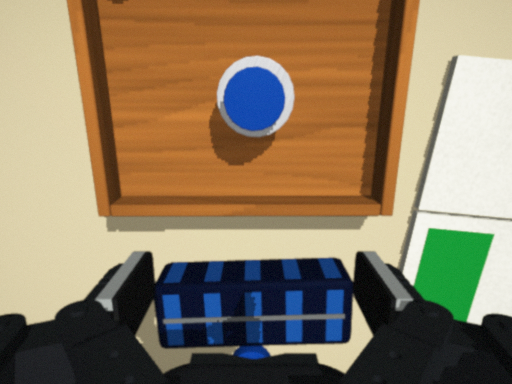

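The blue disc lies at (255,98), centred on the plate: (0.5576, 0.1442) against (0.5587, 0.1456). The plate hasn't moved. Next, yellow at about (0.471, −0.393).

Emit:
step_arm --motion '[{"tx":-0.04,"ty":-0.007,"tz":0,"twist":0},{"tx":-0.05,"ty":-0.01,"tz":0,"twist":0},{"tx":-0.05,"ty":-0.01,"tz":0,"twist":0},{"tx":-0.05,"ty":-0.01,"tz":0,"twist":0},{"tx":-0.05,"ty":-0.01,"tz":0,"twist":0},{"tx":-0.05,"ty":-0.01,"tz":0,"twist":0},{"tx":-0.05,"ty":-0.01,"tz":0,"twist":0},{"tx":-0.05,"ty":-0.01,"tz":0,"twist":0},{"tx":-0.04,"ty":-0.01,"tz":0,"twist":0},{"tx":-0.037,"ty":0,"tz":0,"twist":0},{"tx":0,"ty":0,"tz":0,"twist":0},{"tx":0,"ty":0,"tz":0,"twist":0}]'

```text
time_s: 12.3
eef_pos: [0.4721, -0.3917, 0.2036]
tool_rot: [-0.001, 0.707, 0.708, 0.0]
force: [1.0, 0.5, -0.3]
opening: 1.0
grasp_force: 0.0
```

Run:
```python
from w import *
im,c=look("w5",[("yellow",.016),("grey",.006),("red",.066)])
```

```text
yellow 0.016 (228, 151, 49, 49) [ 0.4695 -0.3954  0.0242  0.4695 -0.3953  0.0252]
[ 0.47214325 -0.39149854  0.20394164] [-5.55021746e-04  7.06456482e-01  7.07756216e-01  2.65942731e-04] 0.9967262072817819 12.35
```

Emit:
step_arm --motion '[{"tx":-0.0036,"ty":-0.0025,"tz":0.03,"twist":0},{"tx":0,"ty":0,"tz":0.05,"twist":0},{"tx":0,"ty":0,"tz":0.05,"twist":0},{"tx":0,"ty":0,"tz":0.04,"twist":0},{"tx":0,"ty":0,"tz":0.02,"twist":0},{"tx":0,"ty":0,"tz":0.0095,"twist":0},{"tx":0,"ty":0,"tz":0,"twist":0},{"tx":0,"ty":0,"tz":0,"twist":0}]'

```text
time_s: 13.35
eef_pos: [0.4699, -0.3969, 0.006]
tool_rot: [0.001, 0.707, 0.707, 0.0]
force: [-0.1, 0.0, -0.3]
opening: 1.001
grasp_force: 0.0
```

Emit:
step_arm --motion '[{"tx":0,"ty":0,"tz":0,"twist":0},{"tx":0,"ty":0,"tz":0,"twist":0},{"tx":0,"ty":0,"tz":0,"twist":0},{"tx":0,"ty":0,"tz":0,"twist":0},{"tx":0,"ty":0,"tz":0,"twist":0},{"tx":0,"ty":0,"tz":0,"twist":0},{"tx":0,"ty":0,"tz":0,"twist":0},{"tx":0,"ty":0,"tz":0,"twist":0}]' --gripper 1

```text
time_s: 14.35
eef_pos: [0.4695, -0.3971, 0.006]
tool_rot: [0.001, 0.707, 0.707, 0.0]
force: [-0.9, 1.4, 6.6]
opening: 0.555
grasp_force: 60.5
```

Emit:
step_arm --motion '[{"tx":0,"ty":0,"tz":-0.02,"twist":0},{"tx":0,"ty":0,"tz":-0.05,"twist":0},{"tx":0,"ty":0,"tz":-0.05,"twist":0},{"tx":0,"ty":0,"tz":-0.05,"twist":0},{"tx":0.03,"ty":0.01,"tz":-0.025,"twist":0},{"tx":0.05,"ty":0.01,"tz":0,"twist":0},{"tx":0.05,"ty":0.01,"tz":0,"twist":0},{"tx":0.05,"ty":0.01,"tz":0,"twist":0},{"tx":0.05,"ty":0.01,"tz":0,"twist":0},{"tx":0.05,"ty":0.01,"tz":0,"twist":0},{"tx":0.05,"ty":0.01,"tz":0,"twist":0},{"tx":0.05,"ty":0.01,"tz":0,"twist":0}]'

```text
time_s: 15.85
eef_pos: [0.5491, -0.015, 0.2]
tool_rot: [0.0, 0.707, 0.707, 0.0]
force: [1.1, 0.2, -0.7]
opening: 0.548
grasp_force: 61.7
```

Emit:
step_arm --motion '[{"tx":0.05,"ty":0.009,"tz":0,"twist":0},{"tx":0.03,"ty":0,"tz":0,"twist":0},{"tx":0.01,"ty":0,"tz":0,"twist":0},{"tx":0,"ty":0,"tz":0,"twist":0},{"tx":0,"ty":0,"tz":0,"twist":0}]'

```text
time_s: 16.48
eef_pos: [0.558, 0.0722, 0.1998]
tool_rot: [0.0, 0.707, 0.707, -0.0]
force: [1.0, 0.2, -0.2]
opening: 0.552
grasp_force: 61.7
```

Run:
```python
from w import *
z=state()["eef_pos"][2]
im,c=look("w6",[("blue",.066),("grey",.05),("yellow",z+.010)])
m=mask(im,"yellow");m[:, :190]=0;m[:,320:]=0
for r in range(195,330,5):
    x=np.flatnonzero(m[r]); 
    if len(x): print(r,x[0],x[-1],onz(c,[[(x[0]+x[-1])/2,r]],z+.010)[0].round(4),end=' ')
```

```text
blue 0.066 (235, 346, 34, 14) [ 0.5553 -0.0981  0.0107  0.5551 -0.1004  0.0165]
blue 0.066 (205, 323, 19, 23) [ 0.5192 -0.0768  0.0107  0.5191 -0.0769  0.0144]
blue 0.066 (245, 322, 19, 23) [ 0.5578 -0.0756  0.0114  0.558  -0.0757  0.0145]
blue 0.066 (286, 321, 18, 23) [ 0.5966 -0.0744  0.0113  0.5968 -0.0743  0.0146]
blue 0.066 (224, 64, 61, 64) [0.5576 0.1443 0.0237 0.5576 0.1442 0.0243]
grey 0.05 (312, 240, 29, 47) [ 0.6267 -0.0083  0.0121  0.623  -0.0096  0.0261]
grey 0.05 (167, 240, 30, 51) [ 0.4869 -0.0108  0.0127  0.4924 -0.0123  0.0282]
grey 0.05 (217, 52, 78, 83) [0.5586 0.1457 0.0321 0.5586 0.1456 0.0328]
grey 0.05 (399, 51, 113, 296) [0.755  0.0521 0.0661 0.7702 0.0383 0.1477]
yellow 0.20983326255845727 (199, 203, 110, 112) [0.5572 0.0754 0.0251 0.5568 0.0756 0.027 ]
[0.55803946 0.07209607 0.1998505 ] [ 1.10562495e-04  7.07546978e-01  7.06666299e-01 -6.02833621e-05] 0.5529402360007741 16.525
205 241 269 [0.5579 0.1014 0.2098] 210 228 280 [0.5575 0.0992 0.2098] 215 220 288 [0.5575 0.097  0.2098] 220 215 292 [0.5573 0.0948 0.2098] 225 212 297 [0.5577 0.0926 0.2098] 230 208 298 [0.5571 0.0903 0.2098] 235 206 301 [0.5573 0.088  0.2098] 240 204 303 [0.5573 0.0857 0.2098] 245 201 306 [0.5573 0.0834 0.2098] 250 200 307 [0.5573 0.0811 0.2098] 255 199 308 [0.5573 0.0787 0.2098] 260 199 307 [0.5571 0.0763 0.2098] 265 200 307 [0.5573 0.0739 0.2098] 270 200 307 [0.5573 0.0715 0.2098] 275 200 307 [0.5573 0.0691 0.2098] 280 201 306 [0.5573 0.0666 0.2098] 285 203 304 [0.5573 0.0641 0.2098] 290 206 300 [0.557  0.0616 0.2098] 295 210 295 [0.5568 0.0591 0.2098] 300 216 291 [0.5573 0.0565 0.2098] 305 221 284 [0.5568 0.054  0.2098] 310 230 277 [0.5573 0.0514 0.2098]
```

Emit:
step_arm --motion '[{"tx":0.03,"ty":0,"tz":0,"twist":0},{"tx":0.03,"ty":0,"tz":0,"twist":0},{"tx":0.0115,"ty":0,"tz":0.02,"twist":0},{"tx":0,"ty":0,"tz":0.04,"twist":0},{"tx":0,"ty":0,"tz":0.035,"twist":0},{"tx":0,"ty":0,"tz":0.015,"twist":0},{"tx":0,"ty":0,"tz":0.008,"twist":0},{"tx":0,"ty":0,"tz":0,"twist":0},{"tx":0,"ty":0,"tz":0,"twist":0}]'

```text
time_s: 17.65
eef_pos: [0.5588, 0.1449, 0.083]
tool_rot: [0.001, 0.707, 0.707, 0.001]
force: [-0.3, -0.4, 0.0]
opening: 0.549
grasp_force: 61.8
```

Emit:
step_arm --motion '[{"tx":-0.0005,"ty":0,"tz":0.005,"twist":0},{"tx":0,"ty":0,"tz":0.003,"twist":0},{"tx":0,"ty":0,"tz":0.0015,"twist":0},{"tx":0,"ty":0,"tz":0,"twist":0},{"tx":0,"ty":0,"tz":0,"twist":0}]'

```text
time_s: 18.27
eef_pos: [0.558, 0.1444, 0.0723]
tool_rot: [-0.0, 0.707, 0.707, 0.0]
force: [0.4, 0.2, 0.0]
opening: 0.548
grasp_force: 61.9
```

Emit:
step_arm --motion '[{"tx":0,"ty":0,"tz":0.0006,"twist":0},{"tx":0,"ty":0,"tz":0,"twist":0},{"tx":0,"ty":0,"tz":0,"twist":0}]'

```text
time_s: 18.65
eef_pos: [0.5581, 0.1444, 0.072]
tool_rot: [0.0, 0.707, 0.707, 0.0]
force: [-1.2, 0.3, 4.2]
opening: 0.553
grasp_force: 62.2
```

Emit:
step_arm --motion '[{"tx":0,"ty":0,"tz":0,"twist":0},{"tx":0,"ty":0,"tz":0,"twist":0},{"tx":0,"ty":0,"tz":0,"twist":0},{"tx":0,"ty":0,"tz":0,"twist":0},{"tx":0,"ty":0,"tz":-0.02,"twist":0},{"tx":0,"ty":0,"tz":-0.04,"twist":0},{"tx":0,"ty":0,"tz":-0.05,"twist":0},{"tx":-0.03,"ty":0,"tz":-0.03,"twist":0},{"tx":-0.04,"ty":0,"tz":0,"twist":0},{"tx":0,"ty":0,"tz":0,"twist":0},{"tx":0,"ty":0,"tz":0,"twist":0}]' --gripper 0

```text
time_s: 20.02
eef_pos: [0.5578, 0.0746, 0.2115]
tool_rot: [-0.0, 0.707, 0.707, 0.0]
force: [0.2, -0.3, -0.2]
opening: 0.997
grasp_force: 0.0
```

Run:
```python
from w import *
im,c=look("w7",[("yellow",.082),("grey",.05)])
```

```text
yellow 0.082 (223, 66, 62, 65) [0.5571 0.1449 0.0237 0.557  0.145  0.0242]
grey 0.05 (364, 251, 48, 57) [ 0.6928 -0.0291  0.0149  0.6893 -0.0286  0.0377]
grey 0.05 (96, 251, 50, 60) [ 0.4193 -0.0322  0.0156  0.428  -0.0328  0.04  ]
grey 0.05 (219, 58, 75, 78) [0.5587 0.1458 0.0321 0.5587 0.1456 0.0327]
grey 0.05 (400, 56, 112, 269) [0.7586 0.0603 0.0685 0.7631 0.0498 0.1346]
[0.55780522 0.07500916 0.21140646] [-3.47153309e-04  7.06886426e-01  7.07326981e-01 -5.21553275e-05] 1.002214559112312 20.075
```

View pics/w7.png

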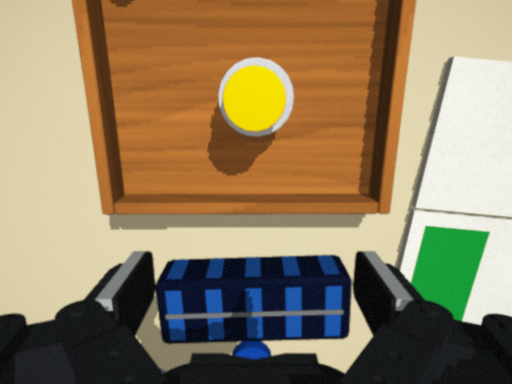

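The yellow disc is stacked at (255,99): (0.557, 0.145) against the plate at (0.5587, 0.1457). Next, the electrode.

Emit:
step_arm --motion '[{"tx":-0.04,"ty":-0.015,"tz":0,"twist":0},{"tx":-0.05,"ty":-0.02,"tz":0,"twist":0},{"tx":-0.05,"ty":-0.02,"tz":0,"twist":0},{"tx":-0.05,"ty":-0.02,"tz":0,"twist":0},{"tx":-0.05,"ty":-0.02,"tz":0,"twist":0},{"tx":-0.035,"ty":-0.02,"tz":0,"twist":0},{"tx":-0.02,"ty":-0.018,"tz":0,"twist":0},{"tx":0,"ty":0,"tz":0,"twist":9},{"tx":0,"ty":0,"tz":0,"twist":9},{"tx":0,"ty":0,"tz":0,"twist":9},{"tx":0,"ty":0,"tz":0,"twist":9},{"tx":0,"ty":0,"tz":0,"twist":9}]'

```text
time_s: 21.58
eef_pos: [0.4256, -0.2197, 0.2114]
tool_rot: [-0.0, 0.925, 0.381, -0.0]
force: [-0.6, -0.4, -0.0]
opening: 0.998
grasp_force: 0.0
```

Emit:
step_arm --motion '[{"tx":0,"ty":0,"tz":0,"twist":9},{"tx":0,"ty":0,"tz":0,"twist":2},{"tx":0,"ty":0,"tz":0,"twist":0},{"tx":0,"ty":0,"tz":0,"twist":0}]'

```text
time_s: 22.08
eef_pos: [0.4252, -0.2205, 0.2116]
tool_rot: [-0.0, 0.956, 0.294, 0.0]
force: [-1.4, 0.2, -0.0]
opening: 0.999
grasp_force: 0.0
```

Run:
```python
from w import *
im,c=look("w8",[("grey",.006),("red",.066)])
m=mask(im,"grey")
b=max(blobs(mask(im,"red"),200),key=cv2.contourArea)
print(cv2.boundingRect(b), cv2.minAreaRect(b))
# bright red: top face
h=cv2.cvtColor(im,cv2.COLOR_RGB2HSV);x,y,w,hh=cv2.boundingRect(b)
print(np.percentile(h[y:y+hh,x:x+w,2][mask(im,"red")[y:y+hh,x:x+w]>0],[5,25,50,75,95]))
cv2.imwrite("pics/e8.png",cv2.resize(im[max(0,y-70):y+hh+70,max(0,x-90):x+w+90][:,:,::-1],None,fx=2.5,fy=2.5)); print(max(0,x-90),max(0,y-70))
```

```text
grey 0.006 (220, 135, 58, 54) [ 0.4283 -0.2055  0.0216  0.4243 -0.2128  0.0305]
red 0.066 (238, 149, 20, 48) [ 0.4272 -0.2114  0.0124  0.4275 -0.2113  0.0212]
[ 0.42513704 -0.22052483  0.2116235 ] [-7.77713185e-05  9.56025590e-01  2.93283252e-01  1.04742633e-05] 1.0004401874794098 22.125
(238, 149, 20, 48) ((247.87997436523438, 172.33998107910156), (14.849242210388184, 46.527626037597656), 8.13010311126709)
[106.  147.5 166.  169.5 172. ]
148 79
```

View pics/e8.png

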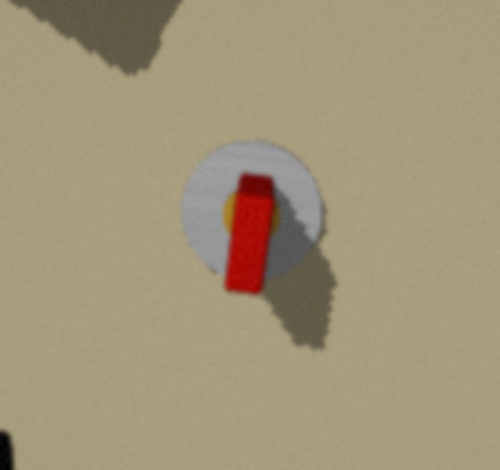

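The electrode shows at crop (252,212). The bright red top face of the handle spans (256,195) to (244,291), about 7° off the tool axis.

Run:
```python
from h import *
c=get_calibration("wrist");im=cv2.imread("pics/w8.png")[:,:,::-1].copy()
V=cv2.cvtColor(im,cv2.COLOR_RGB2HSV)[...,2]
b=max(blobs(mask(im,"red")&(V>135).astype(np.uint8),100),key=cv2.contourArea)
p=onz(c,b.reshape(-1,2),.066)[:,:2].astype(np.float32)
(q,wh,_)=cv2.minAreaRect(p);bx=cv2.boxPoints(cv2.minAreaRect(p))
e=[bx[1]-bx[0],bx[2]-bx[1]];L=max(e,key=np.linalg.norm)
print(q,wh,np.degrees(np.arctan2(L[1],L[0]))%180)
_,_,vt=np.linalg.svd(p-p.mean(0),full_matrices=False);print("pca",np.degrees(np.arctan2(vt[0,1],vt[0,0]))%180)
cr=np.array([(240,194),(272,197),(262,292),(226,290)])/2.5+[148,79]-.3
P=onz(c,cr,.066)[:,:2];print(P.mean(0));d=P[0]+P[1]-P[2]-P[3];print(np.degrees(np.arctan2(d[1],d[0]))%180,np.linalg.norm(d)/2)
g=max(blobs(mask(im,"grey")[:260,180:300].copy(),300),key=cv2.contourArea)
# tool yaw
r=state()["tool_rot"];print("yaw",np.degrees(2*np.arctan2(r[2],r[1])))
```

```text
(0.42450055480003357, -0.212347149848938) (0.035140689462423325, 0.012084058485925198) 25.91976
pca 26.401627
[ 0.42493314 -0.21299465]
26.864167376431936 0.0346427114905678
yaw 34.10924445635476
```

Emit:
step_arm --motion '[{"tx":0,"ty":0,"tz":0,"twist":7.6},{"tx":0.003,"ty":-0.007,"tz":0.03,"twist":0},{"tx":0,"ty":0,"tz":0.05,"twist":0},{"tx":0,"ty":0,"tz":0.04,"twist":0},{"tx":0,"ty":0,"tz":0.03,"twist":0},{"tx":0,"ty":0,"tz":0.025,"twist":0},{"tx":0,"ty":0,"tz":0.01,"twist":0},{"tx":0,"ty":0,"tz":0,"twist":0},{"tx":0,"ty":0,"tz":0,"twist":0}]'

```text
time_s: 23.25
eef_pos: [0.4252, -0.2135, 0.0276]
tool_rot: [0.001, 0.974, 0.229, 0.001]
force: [-0.1, 0.1, -0.7]
opening: 1.002
grasp_force: 0.0
```

Emit:
step_arm --motion '[{"tx":0,"ty":-0.0005,"tz":0.003,"twist":0},{"tx":0,"ty":0,"tz":0,"twist":0},{"tx":0,"ty":0,"tz":0,"twist":0},{"tx":0,"ty":0,"tz":0,"twist":0},{"tx":0,"ty":0,"tz":0,"twist":0},{"tx":0,"ty":0,"tz":0,"twist":0},{"tx":0,"ty":0,"tz":0,"twist":0},{"tx":0,"ty":0,"tz":0,"twist":0},{"tx":0,"ty":0,"tz":0,"twist":0},{"tx":0,"ty":0,"tz":0,"twist":0},{"tx":0,"ty":0,"tz":0,"twist":0},{"tx":0,"ty":0,"tz":0,"twist":0}]' --gripper 1

```text
time_s: 24.75
eef_pos: [0.4247, -0.2128, 0.0239]
tool_rot: [0.0, 0.974, 0.229, 0.0]
force: [0.7, 0.6, 5.5]
opening: 0.155
grasp_force: 59.4
```

Emit:
step_arm --motion '[{"tx":0,"ty":0,"tz":-0.01,"twist":0},{"tx":0,"ty":0,"tz":-0.03,"twist":0},{"tx":0,"ty":0,"tz":-0.04,"twist":0},{"tx":0,"ty":0,"tz":-0.04,"twist":0},{"tx":0,"ty":0,"tz":-0.04,"twist":0},{"tx":0,"ty":0,"tz":-0.03,"twist":0},{"tx":0,"ty":0,"tz":-0.02,"twist":0},{"tx":0,"ty":0,"tz":0,"twist":0},{"tx":0,"ty":0,"tz":0,"twist":0}]'

```text
time_s: 25.88
eef_pos: [0.4238, -0.2121, 0.2327]
tool_rot: [-0.001, 0.974, 0.229, -0.001]
force: [0.2, -0.8, -0.9]
opening: 0.153
grasp_force: 58.6
```

Run:
```python
from w import *
s=state()["eef_pos"][2]
im,c=look("w9",[("grey",s-.0245+.006),("red",s-.0245+.066)])
for n in("scene","top"): cv2.imwrite(f"pics/{n}9.png",snapshot(n)[:,:,::-1])
```

```text
grey 0.21417868876724078 (196, 182, 116, 81) [ 0.4341 -0.2039  0.0195  0.4238 -0.2108  0.0303]
red 0.2741786887672408 (233, 214, 42, 139) [ 0.4304 -0.2077  0.0143  0.4314 -0.207   0.0267]
[ 0.4237665 -0.2121076  0.2324935] [-9.96919457e-04  9.73536048e-01  2.28529960e-01 -7.92085286e-04] 0.1544928561672938 25.925
```

View pics/w9.png

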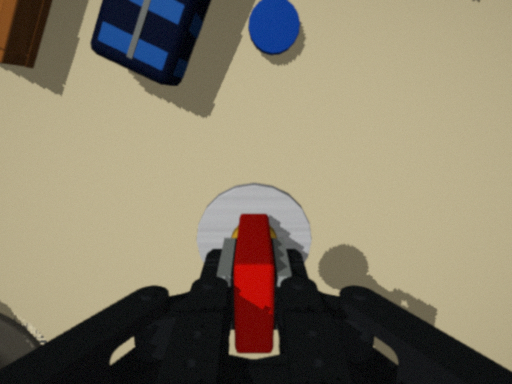

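The electrode is held straight, with its disc at (254,235). The measured radius of 30.3 mm at the assumed height confirms its height in the grip. Carrying it high over the case and rim (underside about 0.21 m).

Emit:
step_arm --motion '[{"tx":0.015,"ty":-0.014,"tz":0,"twist":0},{"tx":0.03,"ty":-0.028,"tz":0,"twist":0},{"tx":0.04,"ty":-0.037,"tz":0,"twist":0},{"tx":0.04,"ty":-0.037,"tz":0,"twist":0},{"tx":0.04,"ty":-0.037,"tz":0,"twist":0},{"tx":0.04,"ty":-0.037,"tz":0,"twist":0},{"tx":0.035,"ty":-0.033,"tz":0,"twist":0},{"tx":0.025,"ty":-0.023,"tz":0,"twist":0},{"tx":0.0137,"ty":-0.0128,"tz":0,"twist":0},{"tx":0,"ty":0,"tz":0,"twist":0},{"tx":0,"ty":0,"tz":0,"twist":0}]'

```text
time_s: 27.4
eef_pos: [0.5586, 0.1421, 0.2334]
tool_rot: [0.0, 0.974, 0.228, -0.0]
force: [-0.3, 0.0, -0.9]
opening: 0.155
grasp_force: 58.6
```

Emit:
step_arm --motion '[{"tx":0,"ty":0,"tz":0.02,"twist":0},{"tx":0,"ty":0,"tz":0.03,"twist":0},{"tx":0,"ty":0,"tz":0.02,"twist":0},{"tx":0,"ty":0,"tz":0.01,"twist":0},{"tx":0,"ty":0,"tz":0,"twist":0},{"tx":0,"ty":0,"tz":0,"twist":0}]'

```text
time_s: 28.15
eef_pos: [0.5595, 0.1429, 0.1548]
tool_rot: [0.0, 0.974, 0.228, 0.001]
force: [0.2, 0.5, -0.6]
opening: 0.155
grasp_force: 58.6
```

Run:
```python
from w import *
s=state()["eef_pos"][2]
im,c=look("w10",[("grey",s-.0239+.006),("yellow",.082)])
```

```text
grey 0.13685502517048126 (492, 334, 20, 36) [ 0.5601 -0.0132  0.006   0.5629 -0.0149  0.012 ]
grey 0.13685502517048126 (460, 271, 52, 72) [0.579  0.0137 0.0066 0.5797 0.0142 0.024 ]
grey 0.13685502517048126 (197, 149, 115, 137) [0.5734 0.152  0.0259 0.5675 0.1479 0.0381]
grey 0.13685502517048126 (400, 0, 112, 83) [0.6889 0.1031 0.0153 0.6814 0.1066 0.0313]
grey 0.13685502517048126 (294, 0, 218, 292) [0.6397 0.0908 0.0333 0.6189 0.1184 0.075 ]
grey 0.13685502517048126 (0, 0, 103, 368) [0.5309 0.2511 0.0365 0.5263 0.2455 0.101 ]
yellow 0.082 (52, 226, 42, 38) [0.4787 0.2436 0.0135 0.4787 0.2432 0.0152]
yellow 0.082 (219, 169, 63, 24) [0.5753 0.1552 0.009  0.5688 0.1514 0.0207]
[0.5594526  0.14304743 0.15482511] [1.07515364e-04 9.73570890e-01 2.28382706e-01 1.02508367e-03] 0.16123098962157392 28.2
```

Emit:
step_arm --motion '[{"tx":-0.0013,"ty":-0.0018,"tz":0.01,"twist":0},{"tx":0,"ty":0,"tz":0.01,"twist":0},{"tx":0,"ty":0,"tz":0.005,"twist":0},{"tx":0,"ty":0,"tz":0,"twist":0},{"tx":0,"ty":0,"tz":0,"twist":0}]'

```text
time_s: 28.82
eef_pos: [0.5571, 0.1442, 0.1288]
tool_rot: [-0.0, 0.974, 0.229, 0.0]
force: [-0.5, 0.2, -1.6]
opening: 0.157
grasp_force: 58.6
```

Emit:
step_arm --motion '[{"tx":0,"ty":0,"tz":0.005,"twist":0},{"tx":0,"ty":0,"tz":0.004,"twist":0},{"tx":0,"ty":0,"tz":0.002,"twist":0},{"tx":0,"ty":0,"tz":0,"twist":0},{"tx":0,"ty":0,"tz":0,"twist":0},{"tx":0,"ty":0,"tz":0,"twist":0}]'

```text
time_s: 29.58
eef_pos: [0.557, 0.1442, 0.1179]
tool_rot: [-0.0, 0.974, 0.229, 0.0]
force: [-0.8, -0.8, -1.0]
opening: 0.153
grasp_force: 58.6
```

Run:
```python
from w import *
im,c=look("w11",[])
sc=snapshot("scene");cs=get_calibration("scene")
for k,z in(("grey",.098),("yellow",.082),("blue",.066),("red",.158)):
    for b in blobs(mask(sc,k),8,900):
        x,y,w,h=cv2.boundingRect(b)
        if 260<x<330 and 130<y<215: print(k,(x,y,w,h),circ(cs,b,z))
a=cv2.resize(sc[140:230,250:340],(540,540),interpolation=cv2.INTER_CUBIC)
cv2.imwrite("pics/f.png",a[:,:,::-1])
```

```text
[0.55696434 0.14424061 0.11784371] [-8.01816014e-06  9.73536085e-01  2.28533291e-01  1.62860521e-04] 0.1535339227871222 29.625
grey (282, 186, 21, 23) [0.5826 0.1563 0.0211 0.5796 0.1546 0.0429]
yellow (288, 198, 12, 4) [0.585  0.1527 0.0064 0.5804 0.1549 0.0169]
red (292, 175, 7, 18) [0.578  0.1519 0.0123 0.5754 0.1492 0.0295]
```

View pics/f.png

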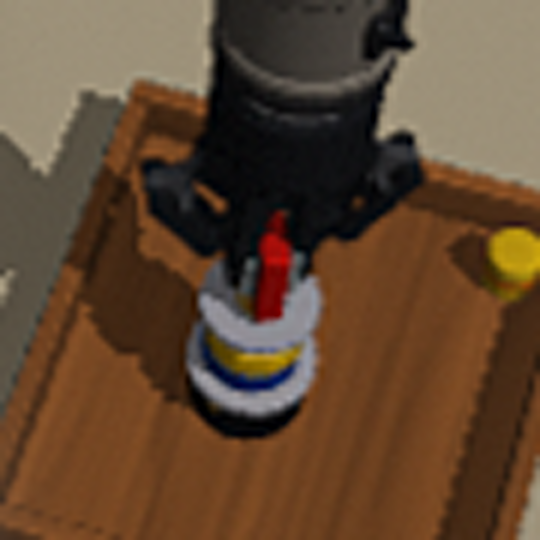

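The scene crop shows the electrode level at (260,305), a thin gap, then yellow, blue and the plate at (252,375), with nothing touching. The gap works out at about 12 mm, so I'll trim it by 2 mm and check the centring by projection.

Emit:
step_arm --motion '[{"tx":0,"ty":0,"tz":0.002,"twist":0},{"tx":0,"ty":0,"tz":0,"twist":0},{"tx":0,"ty":0,"tz":0,"twist":0},{"tx":0,"ty":0,"tz":0,"twist":0}]'

```text
time_s: 30.18
eef_pos: [0.5569, 0.1442, 0.1157]
tool_rot: [-0.0, 0.974, 0.229, 0.0]
force: [0.5, -0.7, -2.0]
opening: 0.152
grasp_force: 58.6
```

Run:
```python
from w import *
s=state();z=s["eef_pos"][2];print(s["eef_pos"])
c=get_calibration("wrist");im=snapshot("wrist");m=mask(im,"grey")[100:300,150:360].copy()
b=max(blobs(m,300),key=cv2.contourArea)+[150,100];print(cv2.boundingRect(b))
# electrode rim: leftmost/rightmost pixel columns per row on the plane of its top face
M=mask(im,"grey");p=[]
for r in range(200,262,6):
    x=np.flatnonzero(M[r,150:360])+150
    if len(x):p.append((r,x[0],x[-1]))
print(p)
pts=onz(c,[(u,r) for r,a,bb in p for u in(a,bb)],z-.0239+.006)[:,:2]
A=np.c_[2*pts,np.ones(len(pts))];q=np.linalg.lstsq(A,(pts**2).sum(1),rcond=None)[0]
print("circle",q[:2],np.sqrt(q[2]+q[:2]@q[:2]))
cs=get_calibration("scene")
print((proj(cs,[[.557,.1453,z-.018],[.557,.145,.082],[.5587,.1457,.05]])-[250,140])*6)
```

```text
[0.55691815 0.14422669 0.11571971]
(197, 156, 115, 131)
[(200, np.int64(205), np.int64(304)), (206, np.int64(205), np.int64(304)), (212, np.int64(204), np.int64(304)), (218, np.int64(201), np.int64(306)), (224, np.int64(198), np.int64(309)), (230, np.int64(198), np.int64(310)), (236, np.int64(197), np.int64(311)), (242, np.int64(197), np.int64(311)), (248, np.int64(198), np.int64(309)), (254, np.int64(200), np.int64(307)), (260, np.int64(202), np.int64(305))]
circle [0.55846501 0.14602139] 0.029484349111261184
[[258.50736613 293.4743709 ]
 [255.08366761 309.76987102]
 [249.88163888 345.3473391 ]]
```

```bash
python3 -c "
from bench import *
print(finish_job())"
```

```text
the job is handed in; nothing more can be done
None
```

I handed the job in after about 30 s of the 69 s allowed. The blue and yellow discs are stacked on the lower plate, within about 2 mm of its centre, and the gripper is holding the electrode level about 10 mm above the yellow disc; the judge's verdict was not shown.

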